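# Lock the filter cell's closing ring and zero its peak gauge

### The job

Get the pressure filter cell ready for its next run. First turn the blue closing ring on its slanted end clockwise until the orange index lines up with the green locked mark, not short of it and not past it. Then turn the black reset knob of the peak gauge standing beside it anticlockwise, back to its zero stop, let go, and leave the things standing around where they are.

Things in the scene. Friction and masses are not known exactly. Their poses are not given: they have to be found in the camera images.
- collar_grip (a point): Middle of the blue ribbed closing ring, 60 mm across (62 over the ribs), 28 mm tall: on its axis, 12 mm below its outer face, 16 mm above its underside. z: the turning axis, out of the slanted face, 30 degrees from vertical, leaning to the robot's left. x: towards the ring's orange index. It is gripped across the rim with the tool tilted along z; nothing sticks out round the rim.
- collar (a joint): Angle of the ring (rad): 0 when the orange index is at the green locked mark (uppermost on the slanted face); starts at -1.2 to -0.65; grows as the ring turns clockwise, seen looking at its face. It can pass the mark, up to a stop at +0.40: the stop is not the mark. Friction about 0.12 N m, no spring; it stays where it is left.
- filter_cell: The filter cell, fixed to the bench: grey base plate 150 x 100 x 14 mm carrying a steel tube 48 mm in diameter that leans 30 degrees and has the blue ring on its upper end. A fixed 40 mm metal hub with a dark window and the green mark shows inside the ring, 2 mm proud of it. Origin: under the centre of the base plate; -x is the side the ring leans to, z up.
- knob_grip (a point): In the middle of the upright grip bar of the gauge's black reset knob; the bar is 12 mm thick, 40 mm long, 28 mm tall. The point is 10 mm below the bar's top and 26 mm above the white dial, on the vertical turning axis. x: along the bar, towards the tip of the red pointer; z: up. Grip it from above, across its thickness.
- reset_knob (a joint): Angle of the knob with its red pointer (rad): 0 at the zero stop (pointer at the green zero mark, beside a small pin); grows clockwise seen from above, so it is turned anticlockwise to zero. Starts at 0.9 to 2.4; range 0 to 4.71. Friction about 0.04 N m, no spring; it stays where it is left.
- peak_gauge: The peak gauge, fixed to the bench: round dark gauge lying face up, 92 mm in diameter, its white dial 46 mm above the bench, on a grey 104 mm square base; the reset knob stands in the middle of the dial. Origin: under the centre of the base; z up.
- petri: Bystander: white petri dish with lid, 60 mm in diameter, 15 mm high, loose on the bench; origin at the centre of its underside.
- amber_bottle: Bystander: amber reagent bottle with black cap, 55 mm in diameter, 119 mm tall, loose; origin at the centre of its underside.
- capped_tube: Bystander: self-standing tube with blue cap, 34 mm in diameter, 114 mm tall, loose; origin at the centre of its underside.
- tape: Bystander: roll of tape lying flat, 72 mm in diameter, 19 mm high, loose; origin at the centre of its underside.
- bung: Bystander: small cream rubber stopper, 24 mm in diameter, 22 mm tall, loose; origin at the centre of its underside.
- marker: Bystander: white marker pen with blue cap, 128 mm long, 11 mm thick, lying loose; origin at the centre of its underside.

How it is judged:
By the outcome, as a careful person would: the job done as asked, in the order asked, and still so for the second after the job is handed in, with the robot touching nothing.
It also fails if it takes over 61 s, if anything falls off the work surface, if the arm or the gripper's body presses on something with over 40 N, if the wrist force passes 120 N, or if a joint passes its speed limit or range.

### The arm

A 6-joint arm with a two-finger parallel gripper is mounted at the origin on a cart in front of the work surface, level with it; the furniture and walls round the work are solid. World frame = base frame: x ahead of the robot, y to its left, z up, the work surface at z = 0. Lengths are in m, angles in rad, forces in N, time in s.
With the tool pointing down it reaches from about 0.25 to 0.8 m from the base axis. Payload 8.5 kg.
Tool frame: the origin (TCP) lies midway between the tips of the shut fingers; the grasp point (between the pads) lies 19 mm behind it (bot.grip_point_offset is the distance from the TCP to the grasp point, in m); z points along the fingers, y is the line along which they close (so a half turn about z gives the same grasp; the last joint's range is limited). The gripper opens to 85 mm and grips with 20 to 120 N. Pads are 22 mm wide; open, the fingers measure 114 mm over their backs; the gripper's body (76 mm by 85 mm) begins 54 mm behind the grasp point. The pads swing forward as they close: fully open they stand 13 mm farther back than shut.
Start: joints at [1.274, 0.238, -0.013, 1.319, 0, 1.571], TCP at [0.154, 0.502, 0.199] pointing down, gripper open.
Joint ranges: [-2.66, 2.66], [-1.03, 1.9], [-1.14, 1.46], [-1.82, 2.27], [-1.45, 1.34], [-3.14, 3.14]. Speed limits (rad/s): [2.22, 2.22, 2.79, 3.14, 3.14, 3.14].

### API

Orientations are given as a unit quaternion [x, y, z, w].
In Python, from rig import sensors, imaging, workorder, bot gives the robot as it stands.
- The arm moves only by the shell command python3 -m jog 'ROWS' [OPENING]. ROWS is JSON, a list of rows, each an object with "translation": the shift along the tool's x, y, z scaled (see below), a list of three; "twist": the turn about the tool's z scaled (see below). A call has 1 to 20 rows; each row is the pose to reach, as a shift and turn from the pose commanded when the call began, along the tool's axes at that moment; what a row does not reach only later rows make up. The controller multiplies each number of a shift by 1000 mm and each number of a turn by pi/2 rad. A row lasts 1/8 s, in which the tool goes at most 62.5 mm and 10.7 degrees, less where a joint would pass 70% of its speed; a pose out of reach is approached as far as the arm can. A call with a number of a shift or a turn outside -1 to 1 is refused whole. A call with a gripper value outside its range is refused whole. OPENING is the closure, from 0 (fully open) to 1 (shut), set as the call begins (- or left out, the last holds). The fingers move at their own pace and stop on an object; the grip force is fixed at half the most. Time passes only in rows, so rows that repeat a pose let the fingers close. It gives the time, the measured TCP pose, the force, the opening and the grip force at its end, in the units of the state.
- sensors.observe(): the state, without advancing time (a new reading comes with each control period).
- imaging.read_camera(name): name is "scene" or "top" or "wrist"; returns a dict with "pixels" (384x512x3 uint8, red, green, blue), "depth" (384x512 float32, m along the optical axis (not along the pixel's ray), 0 where there is no reading), "camera_matrix" (3x3 intrinsics, pixels), "R" (3x3) and "t" (3): a world point X has camera coordinates R X + t. Camera axes: x right, y down, z forward; pixel columns grow to the right and rows downward; lengths in m; the calibration is good to about 2 mm. A picture is of the moment at which its call begins.
- workorder.hand_in(): hands the job in; it is judged then, once.
The state is a dict: "t": time; "qpos": joint angles; "joint_velocities": joint speeds; "joint_efforts": joint torques, N m; "position": TCP position; "orientation": TCP orientation; "wrist_force": force on the tool from outside, world axes, zero at the start; "moment": the same for the moment, N m; "finger_gap": finger opening in m; "grasp_force": force on a finger pad.
Only numpy, scipy, OpenCV 4.12 (cv2) and the standard library are available. Lean on these libraries where they do the work, as an engineer would, in place of code of your own. Each camera call takes 0.05 s, during which the arm holds its last target. There are 200 camera calls.

## Working session

There is one attempt and no reset: what is moved stays moved. The work goes in short steps, Python scripts to look and compute and a shell command to move; the robot and the scene stay as the last step left them, time stands still between calls to the robot, and variables do not carry over. Pictures are saved under pics/ and viewed, at most 12 in all, crops included, and the job is handed in when it is done.

```bash
ls; mkdir -p pics; python3 - <<'E'
from rig import sensors, imaging, bot
import cv2, numpy as np
s=sensors.observe(); print({k:np.round(v,3).tolist() for k,v in s.items()}, bot.grip_point_offset)
ims=[]
for n in("scene","top"):
    c=imaging.read_camera(n); np.savez(f"{n}.npz",**c); cv2.imwrite(f"pics/{n}.png",c["pixels"][:,:,::-1]); print(n,c["camera_matrix"].round(1).tolist(),(-c["R"].T@c["t"]).round(3),c["R"].round(2).tolist())
E
```

```text
pics
{'t': 0.0, 'qpos': [1.274, 0.239, -0.014, 1.319, -0.0, 1.571], 'joint_velocities': [-0.001, -0.0, -0.001, -0.001, 0.001, 0.0], 'joint_efforts': [0.001, -53.878, 34.644, 0.019, 0.0, -0.0], 'position': [0.153, 0.502, 0.199], 'orientation': [0.148, 0.989, -0.001, -0.0], 'wrist_force': [0.853, -0.325, -0.07], 'moment': [-0.003, -0.028, -0.02], 'grasp_force': 0.0, 'finger_gap': 0.086} 0.0187
scene [[413.2, 0.0, 250.9], [0.0, 413.2, 194.7], [0.0, 0.0, 1.0]] [0.224 0.699 0.678] [[-0.88, -0.47, 0.01], [-0.27, 0.5, -0.82], [0.38, -0.73, -0.57]]
top [[437.0, 0.0, 250.0], [0.0, 437.0, 191.8], [0.0, 0.0, 1.0]] [ 0.314 -0.052  1.401] [[-0.08, -1.0, -0.01], [-0.97, 0.08, -0.22], [0.21, -0.01, -0.98]]
```

View pics/scene.png

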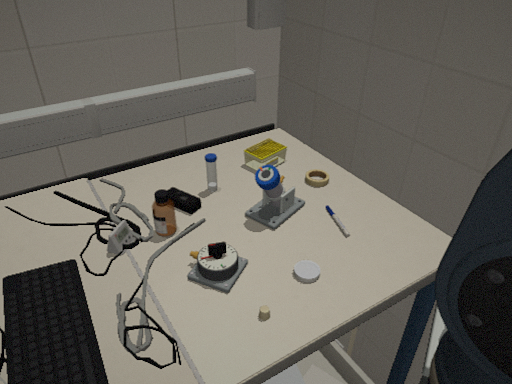

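View pics/top.png

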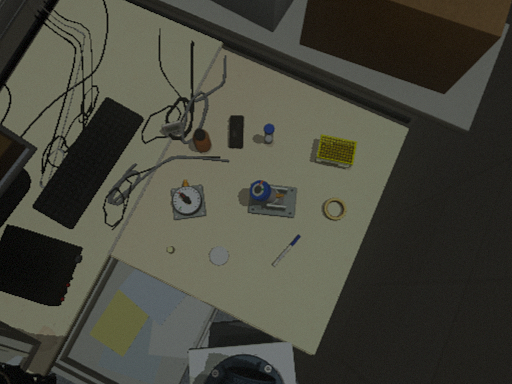

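The scene view shows the ring at about (268,178) and the gauge at (218,258). In the top view they are at (260,190) and (187,200). The tube stands at scene (211,170) and the amber bottle at (164,212).

```bash
cat > h.py <<'E'
import numpy as np, cv2
def load(n): return dict(np.load(n+".npz"))
def pts(c,m):
    v,u=np.nonzero(m&(c["depth"]>0)); z=c["depth"][v,u]; K=c["camera_matrix"]
    P=np.c_[(u-K[0,2])/K[0,0]*z,(v-K[1,2])/K[1,1]*z,z]
    return (P-c["t"])@c["R"]
def ray(c,u,v,h):
    d=c["R"].T@np.linalg.inv(c["camera_matrix"])@[u,v,1]; o=-c["R"].T@c["t"]
    return o+d*(h-o[2])/d[2]
def mask(c,hl,hh,s=100,v=60):
    h=cv2.cvtColor(c["pixels"],cv2.COLOR_RGB2HSV); return cv2.inRange(h,(hl,s,v),(hh,255,255))>0
def box(c,m,u0,v0,u1,v1):
    b=np.zeros_like(m); b[v0:v1,u0:u1]=1; return m&b
E
python3 - <<'E'
from h import *
a,t=load("scene"),load("top")
for n,c,b in(("scene",a,(250,155,290,200)),("top",t,(240,172,280,210))):
    m=box(c,mask(c,100,125),*b); P=pts(c,m); print(n,"blue",m.sum(),P.mean(0).round(3),P.min(0).round(3),P.max(0).round(3)); 
    v,u=np.nonzero(m); print(u.min(),u.max(),v.min(),v.max())
# dial white
for n,c,b in(("scene",a,(190,235,250,285)),("top",t,(165,178,212,225))):
    h=cv2.cvtColor(c["pixels"],cv2.COLOR_RGB2HSV); m=box(c,(h[...,1]<60)&(h[...,2]>130),*b)
    P=pts(c,m); v,u=np.nonzero(m); (e,r)=cv2.minEnclosingCircle(np.c_[u,v].astype(np.float32))
    print(n,"dial",m.sum(),P.mean(0).round(3),e,r,ray(c,*e,.046).round(3))
    r=box(c,mask(c,0,8,140,70)|mask(c,172,180,140,70),*b); print("red",r.sum(),pts(c,r).mean(0).round(3) if r.any() else 0)
# base plate: heights 8-20mm around ring in top
P=pts(t,box(t,np.ones((384,512),bool),240,175,305,225)); Q=P[(P[:,2]>.008)&(P[:,2]<.022)]
print(len(Q),cv2.minAreaRect((Q[:,:2]*1000).astype(np.float32)))
P=pts(a,box(a,np.ones((384,512),bool),235,180,310,230)); Q=P[(P[:,2]>.009)&(P[:,2]<.02)]
print(len(Q),cv2.minAreaRect((Q[:,:2]*1000).astype(np.float32)))
# others
for nm,uv in dict(amber=(202,145),tube=(269,128),bung=(170,249)).items(): print(nm,ray(t,*uv,.1 if nm!="bung" else .02).round(3))
f=lambda c,b:cv2.resize(c["pixels"][b[1]:b[3],b[0]:b[2],::-1],(400,400),interpolation=cv2.INTER_CUBIC)
cv2.imwrite("pics/crop1.png",np.hstack([f(a,(240,150,300,210)),f(a,(188,230,248,290))]))
E
```

```text
scene blue 285 [ 0.587 -0.087  0.131] [ 0.565 -0.119  0.098] [ 0.626 -0.065  0.155]
255 279 165 189
top blue 186 [ 0.591 -0.101  0.14 ] [ 0.566 -0.129  0.114] [ 0.624 -0.067  0.157]
250 270 180 200
scene dial 1609 [0.618 0.088 0.016] (219.5, 259.5) 38.347198486328125 [0.594 0.14  0.046]
red 19 [0.618 0.145 0.062]
top dial 0 [nan nan nan] (0.0, 0.0) 0.0 [1.376 0.753 0.046]
red 2 [0.62  0.147 0.064]
696 ((595.8912353515625, -125.97379302978516), (188.3618927001953, 132.95875549316406), 89.3631591796875)
840 ((581.0942993164062, -185.2813262939453), (250.25030517578125, 102.5801010131836), 79.39830780029297)
amber [0.762 0.069 0.1  ]
tube [ 0.801 -0.145  0.1  ]
bung [0.456 0.197 0.02 ]<stdin>:10: RuntimeWarning: Mean of empty slice.
  ret = um.true_divide(
```

View pics/crop1.png

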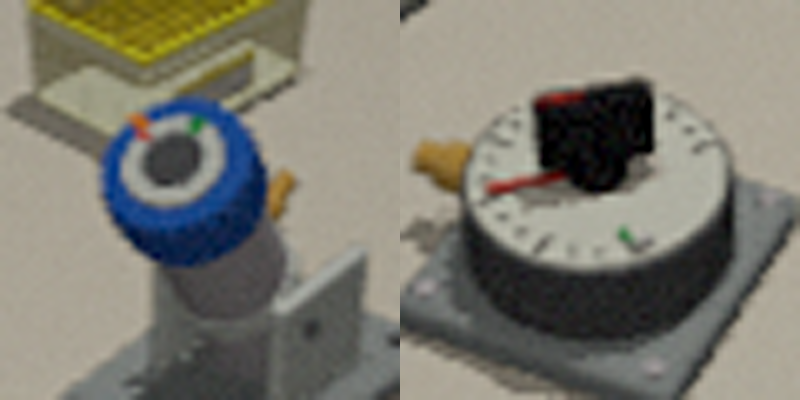

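The left crop shows the orange index at (140,127), the green mark at (196,125) and the hub centre at (170,158). The index is about 80–90° short of the mark as seen in the image. On the right, the red pointer tip is at (488,190) and the green zero mark at (625,237). The moves as described have no tilt, so I'll check the jog interface's own help for one.

The face plane fits from both views agree: centre about (0.598,-0.091,0.141), axis about (0.09,0.48,0.87). The jog can't tilt the tool, so I'll grip vertically across the ring's horizontal diameter and ratchet with short symmetric twists. First I'll hover over the ring and look with the wrist camera.

```bash
python3 -m jog '[{"translation":[-0.2,-0.15,-0.09],"twist":0.3},{"translation":[-0.2,-0.15,-0.09],"twist":0.3},{"translation":[-0.3,-0.22,-0.1],"twist":0.4},{"translation":[-0.6,-0.44,-0.1],"twist":0.92},{"translation":[-0.6,-0.44,-0.1],"twist":0.92},{"translation":[-0.6,-0.44,-0.1],"twist":0.92},{"translation":[-0.6,-0.44,-0.1],"twist":0.92},{"translation":[-0.6,-0.44,-0.1],"twist":0.92},{"translation":[-0.6,-0.44,-0.1],"twist":0.92},{"translation":[-0.6,-0.44,-0.1],"twist":0.92},{"translation":[-0.6,-0.44,-0.1],"twist":0.92},{"translation":[-0.6,-0.44,-0.1],"twist":0.92},{"translation":[-0.6,-0.44,-0.1],"twist":0.92},{"translation":[-0.6,-0.44,-0.1],"twist":0.92},{"translation":[-0.6,-0.44,-0.1],"twist":0.92},{"translation":[-0.6,-0.44,-0.1],"twist":0.92},{"translation":[-0.6,-0.44,-0.1],"twist":0.92}]' 0
python3 - <<'E'
from rig import sensors, imaging
import cv2, numpy as np
s=sensors.observe(); print({k:np.round(s[k],3).tolist() for k in("t","qpos","position","orientation")})
c=imaging.read_camera("wrist"); np.savez("wrist.npz",**c); cv2.imwrite("pics/wrist1.png",c["pixels"][:,:,::-1]); print((-c["R"].T@c["t"]).round(3),c["R"].round(2).tolist())
E
```

```text
t: 2.22
position: [0.5983, -0.0934, 0.2999]
orientation: [0.765, 0.645, 0.0, 0.0]
wrist_force: [0.1, 0.2, 0.1]
finger_gap: 0.0853
grasp_force: 0.0
{'t': 2.225, 'qpos': [-0.155, 0.378, 0.443, 1.635, -0.0, 1.586], 'position': [0.598, -0.093, 0.3], 'orientation': [0.765, 0.645, 0.0, 0.0]}
[ 0.611 -0.022  0.475] [[0.99, -0.17, 0.0], [-0.16, -0.94, 0.28], [-0.05, -0.28, -0.96]]
```

View pics/wrist1.png

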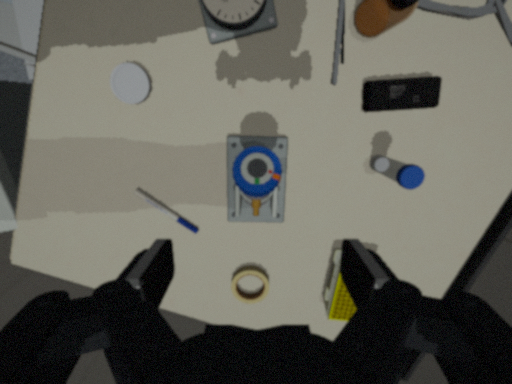

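The wrist view shows the ring centred at about (257,170), with the orange index at (276,177) and the green mark at (257,182). The base plate spans (227–288, 135–222).

```bash
cat >> h.py <<'E'
def plane(c,u,v,p0,n):
    d=c["R"].T@np.linalg.inv(c["camera_matrix"])@[u,v,1]; o=-c["R"].T@c["t"]
    return o+d*((p0-o)@n)/(d@n)
def cen(m): 
    v,u=np.nonzero(m); return u.mean(),v.mean()
def ringang(c,b,p0,n,verbose=True):
    """index angle (rad, + clockwise) relative to the green mark, about blue/hub centre p0, on the face plane"""
    o=plane(c,*cen(box(c,mask(c,3,18,130,100),*b)),p0,n); g=plane(c,*cen(box(c,mask(c,45,85,80,40),*b)),p0+.002*n,n)
    up=np.array([0,0,1.])-n[2]*n; up/=np.linalg.norm(up); rt=np.cross(up,n) # right when looking at the face
    an=lambda p:np.arctan2((p-p0)@rt,(p-p0)@up)
    print("orange r",np.linalg.norm(o-p0).round(4),"ang",an(o).round(3)," green r",np.linalg.norm(g-p0).round(4),"ang",an(g).round(3)," vs up")
E
python3 - <<'E'
from h import *
c=load("wrist")
b=(225,135,290,225)
# base plate edges
P=pts(c,box(c,np.ones((384,512),bool),205,115,310,240)); Q=P[(P[:,2]>.009)&(P[:,2]<.02)]
(ce,sz,an)=cv2.minAreaRect((Q[:,:2]*1000).astype(np.float32)); print(len(Q),ce,sz,an)
# ring
m=box(c,mask(c,100,125,90,40),225,140,290,200); v,u=np.nonzero(m); e=cv2.fitEllipse(cv2.convexHull(np.c_[u,v].astype(np.int32))); print("ell",e)
for az in(np.radians(80),):
    n=np.array([.5*np.cos(az),.5*np.sin(az),.866]); p0=np.array([.598,-.0915,.141])
    P=pts(c,box(c,np.ones((384,512),bool),235,148,280,195)); 
    pc=plane(c,*e[0],p0,n); print("ellipse centre on plane",pc.round(4))
    P=pts(c,m); P=P[abs((P-p0)@n)<.004]; print("face blue mean",len(P),P.mean(0).round(4),((P-p0)@n).mean().round(4)); 
    h=cv2.cvtColor(c["pixels"],cv2.COLOR_RGB2HSV); hub=box(c,(h[...,1]<70),240,155,275,186); v,u=np.nonzero(hub); hc=cv2.minEnclosingCircle(np.c_[u,v].astype(np.float32)); 
    print("hub",hc,plane(c,*hc[0],p0+.002*n,n).round(4)); ringang(c,(236,150,290,200),p0,n)
r=lambda u,v:ray(c,u,v,.046)
x=c["pixels"][130:230,215:300,::-1]; cv2.imwrite("pics/crop2.png",cv2.resize(x,None,fx=6,fy=6,interpolation=cv2.INTER_CUBIC))
E
```

```text
2407 (590.1908569335938, -139.43670654296875) (149.24905395507812, 100.13786315917969) 79.40705108642578
ell ((256.56195068359375, 170.7333221435547), (48.939449310302734, 51.51420593261719), 0.10407160967588425)
ellipse centre on plane [ 0.5988 -0.095   0.1429]
face blue mean 893 [ 0.5971 -0.0933  0.1408] -0.0011
hub ((257.1129150390625, 168.0), 16.65543556213379) [ 0.6    -0.0917  0.1432]
orange r 0.0268 ang -1.164  green r 0.0167 ang -0.081  vs up
```

View pics/crop2.png

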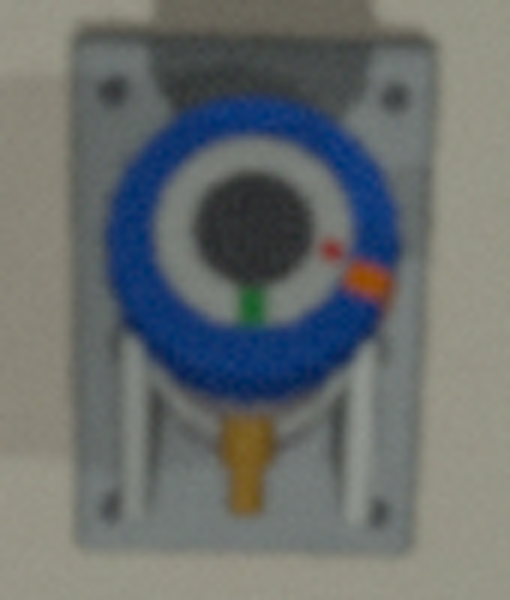

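The plate measures 149 x 100 mm as it should, at azimuth 79.4°, and the hub lies along that line from its centre. Ring centre is about (0.599,-0.092,0.142). The index is about 1.13 rad short of the mark. I'll descend with a 20° back-off, then grip.

```bash
python3 -m jog '[{"translation":[-0.0045,0,0.05],"twist":-0.11},{"translation":[-0.0045,0,0.09],"twist":-0.22},{"translation":[-0.0045,0,0.12],"twist":-0.22},{"translation":[-0.0045,0,0.15],"twist":-0.22},{"translation":[-0.0045,0,0.17],"twist":-0.22},{"translation":[-0.0045,0,0.19],"twist":-0.22},{"translation":[-0.0045,0,0.19],"twist":-0.22}]' 0
python3 -m jog '[{"translation":[0,0,0],"twist":0},{"translation":[0,0,0],"twist":0},{"translation":[0,0,0],"twist":0},{"translation":[0,0,0],"twist":0},{"translation":[0,0,0],"twist":0},{"translation":[0,0,0],"twist":0}]' 1
```

```text
t: 3.15
position: [0.5967, -0.0983, 0.1082]
orientation: [0.643, 0.766, -0.001, -0.001]
wrist_force: [-0.1, -0.2, -0.6]
finger_gap: 0.0852
grasp_force: 0.0
t: 3.9
position: [0.6021, -0.0976, 0.116]
orientation: [0.642, 0.766, 0.004, 0.004]
wrist_force: [-2.2, 9.1, 37.1]
finger_gap: 0.0002
grasp_force: 18.0
```

The gap reads 0, which isn't a hold on a 62 mm ring. I'll look before doing anything else.

```bash
python3 - <<'E'
from rig import sensors, imaging
import cv2, numpy as np
s=sensors.observe(); print({k:np.round(s[k],3).tolist() for k in("t","qpos","position","wrist_force","finger_gap","grasp_force")})
a=imaging.read_camera("scene"); np.savez("scene2.npz",**a); w=imaging.read_camera("wrist");np.savez("wrist2.npz",**w)
x=cv2.resize(a["pixels"][120:230,210:330],(400,367),interpolation=cv2.INTER_CUBIC); y=cv2.resize(w["pixels"][:,:],(400,300))
y=np.vstack([y,np.zeros((67,400,3),np.uint8)])
cv2.imwrite("pics/c3.png",np.hstack([x,y])[:,:,::-1])
E
```

```text
{'t': 3.9, 'qpos': [-0.162, 0.409, 0.022, 1.171, 0.003, 1.233], 'position': [0.602, -0.098, 0.116], 'wrist_force': [-2.214, 9.086, 37.094], 'finger_gap': 0.0, 'grasp_force': 18.0}
```

View pics/c3.png

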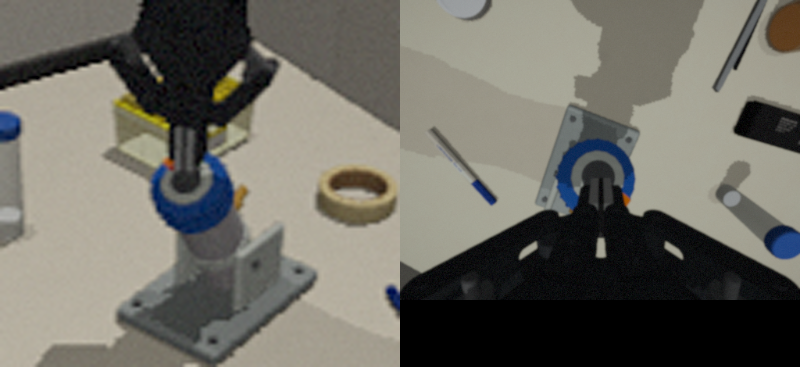

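The picture shows the fingers shut on top of the ring's face at crop (185,185), with the ring below them. I'll triangulate the ring height from two views, check the fingertip depth, and lift off.

```bash
python3 -m jog '[{"translation":[0,0,-0.03],"twist":0},{"translation":[0,0,-0.06],"twist":0.1},{"translation":[0,0,-0.09],"twist":0.22},{"translation":[0,0,-0.1],"twist":0.22}]' 0
python3 - <<'E'
from h import *
a,w,a2,w2=load("scene"),load("wrist"),load("scene2"),load("wrist2")
def hubc(c,b):
    m=box(c,mask(c,100,125,90,40),*b); m=cv2.morphologyEx(m.astype(np.uint8),cv2.MORPH_CLOSE,np.ones((3,3)))
    cs,h=cv2.findContours(m,cv2.RETR_CCOMP,cv2.CHAIN_APPROX_NONE); 
    hs=[k for k,q in zip(cs,h[0]) if q[3]>=0]; k=max(hs,key=cv2.contourArea); return cv2.fitEllipse(k)
L=[]
for c,b in((a,(250,155,290,195)),(w,(225,140,290,200))):
    e=hubc(c,b); print(e); o=-c["R"].T@c["t"]; d=c["R"].T@np.linalg.inv(c["camera_matrix"])@[*e[0],1]; L.append((o,d/np.linalg.norm(d)))
A=sum(np.eye(3)-np.outer(d,d) for o,d in L); B=sum((np.eye(3)-np.outer(d,d))@o for o,d in L); X=np.linalg.solve(A,B); print("hub hole centre triang",X.round(4),[np.linalg.norm(np.cross(X-o,d)).round(4) for o,d in L])
# finger tip depth in scene2: dark pixels near crop (185,180)
for v in range(140,182,4):
    u=265; m=np.zeros((384,512),bool); m[v,u]=1; print(v,pts(a2,m).round(3).tolist(),end=' ')
from rig import sensors,imaging
c=imaging.read_camera("wrist"); np.savez("wrist3.npz",**c)
s=sensors.observe(); print('\n',s["position"],s["finger_gap"],s["wrist_force"])
E
```

```text
t: 4.5
position: [0.5989, -0.0989, 0.2117]
orientation: [0.765, 0.645, 0.001, 0.001]
wrist_force: [0.6, 0.2, -0.1]
finger_gap: 0.0723
grasp_force: 0.0Traceback (most recent call last):
  File "<stdin>", line 9, in <module>
  File "<stdin>", line 6, in hubc
ValueError: max() iterable argument is empty
```

```bash
python3 - <<'E'
from h import *
from rig import sensors,imaging
a,w,a2=load("scene"),load("wrist"),load("scene2")
L=[]
for c,b in((a,(258,166,274,182)),(w,(240,150,275,185))):
    g=cv2.cvtColor(c["pixels"],cv2.COLOR_RGB2HSV); m=box(c,(g[...,1]<110)&(g[...,2]<85),*b)
    n,l,st,ce=cv2.connectedComponentsWithStats(m.astype(np.uint8)); k=1+st[1:,4].argmax(); print(st[k],ce[k])
    o=-c["R"].T@c["t"]; d=c["R"].T@np.linalg.inv(c["camera_matrix"])@[*ce[k],1]; L.append((o,d/np.linalg.norm(d)))
    print("depth pt",pts(c,l==k).mean(0).round(4))
A=sum(np.eye(3)-np.outer(d,d) for o,d in L); B=sum((np.eye(3)-np.outer(d,d))@o for o,d in L); X=np.linalg.solve(A,B); print("window triang",X.round(4),[np.linalg.norm(np.cross(X-o,d)).round(4) for o,d in L])
for v in range(156,184,3):
    m=np.zeros((384,512),bool); m[v,265]=1; print(v,a2["pixels"][v,265],pts(a2,m).round(3).tolist())
c=imaging.read_camera("wrist"); np.savez("wrist3.npz",**c); cv2.imwrite("pics/w3.png",c["pixels"][:,:,::-1])
s=sensors.observe(); print(s["position"],s["finger_gap"],s["wrist_force"])
E
```

```text
[262 170   8   8  49] [265.3877551  173.44897959]
depth pt [ 0.5979 -0.0904  0.142 ]
[247 159  20  19 294] [256.76190476 167.82653061]
depth pt [ 0.5996 -0.0916  0.1425]
window triang [ 0.5992 -0.0922  0.1406] [np.float64(0.0004), np.float64(0.0004)]
156 [10 13 15] [[0.603, -0.096, 0.187]]
159 [40 46 44] [[0.598, -0.086, 0.185]]
162 [45 45 46] [[0.598, -0.086, 0.177]]
165 [56 56 55] [[0.598, -0.087, 0.168]]
168 [55 55 52] [[0.599, -0.089, 0.158]]
171 [46 44 46] [[0.602, -0.096, 0.145]]
174 [39 40 37] [[0.599, -0.09, 0.14]]
177 [36 38 37] [[0.595, -0.083, 0.137]]
180 [110 109 101] [[0.592, -0.076, 0.133]]
183 [ 8 41 89] [[0.588, -0.07, 0.129]]
[ 0.59881263 -0.09883596  0.21181401] 0.07869019633800038 [-0.08728942 -0.14831054  1.25453365]
```

View pics/w3.png

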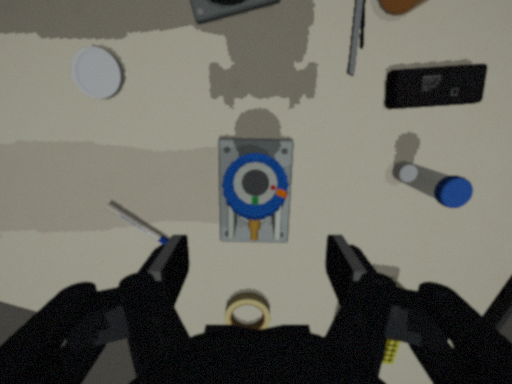

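Wrist view: the ring is untouched at (256,185), the index at (281,193), and the fingers are open at (180,245) and (335,245). I'll measure where the open fingertips really are relative to the reported TCP.

```bash
python3 - <<'E'
from h import *
from rig import sensors,imaging
s=sensors.observe(); p=np.array(s["position"]); print(p,s["finger_gap"])
ty=np.array([.987,-.17])
for n in("scene","wrist"):
    c=imaging.read_camera(n); np.savez(n+"4.npz",**c)
    P=pts(c,np.ones((384,512),bool)); d=P[:,:2]-p[:2]; y=d@ty; x=d@np.array([.17,.987])
    k=(P[:,2]>.17)&(P[:,2]<.34)&(abs(y)<.07)&(abs(x)<.03)
    for nm,q in(("L",k&(y<0)),("R",k&(y>0))):
        if q.any(): i=np.argsort(P[q,2])[:8]; Q=P[q]; print(n,nm,q.sum(),"lowest z",Q[i,2].round(3),"tool y",y[q][i].round(3),"tool x",x[q][i].round(3))
E
```

```text
[ 0.59881263 -0.09883596  0.21181401] 0.07869019633800038
scene L 573 lowest z [0.256 0.256 0.256 0.256 0.258 0.258 0.258 0.259] tool y [-0.045 -0.046 -0.045 -0.04  -0.046 -0.044 -0.046 -0.046] tool x [ 0.003 -0.003 -0.009  0.008  0.001  0.01   0.009  0.005]
scene R 478 lowest z [0.256 0.256 0.256 0.258 0.258 0.258 0.258 0.259] tool y [0.04  0.046 0.04  0.04  0.04  0.039 0.041 0.041] tool x [-0.003  0.009  0.005 -0.006  0.009  0.002  0.004  0.012]
wrist L 19342 lowest z [0.255 0.255 0.256 0.256 0.256 0.256 0.256 0.256] tool y [-0.042 -0.043 -0.042 -0.042 -0.042 -0.042 -0.042 -0.042] tool x [-0.002  0.001 -0.003  0.003  0.004 -0.003  0.004  0.008]
wrist R 19179 lowest z [0.256 0.256 0.256 0.257 0.257 0.257 0.257 0.257] tool y [0.043 0.043 0.043 0.043 0.043 0.043 0.043 0.043] tool x [ 0.003 -0.003 -0.002  0.008 -0.     0.004  0.002  0.003]
```

The measured fingertips sit 44 mm above the reported TCP when open, and about 30 mm above it when shut. That is 30 mm more than the description says, so the real tips are about 30 mm behind the reported TCP. The earlier grip simply closed above the ring. With that correction, TCP z should be about 0.076 for the ring.

```bash
python3 -m jog '[{"translation":[0,0,0.03],"twist":-0.1},{"translation":[0,0,0.06],"twist":-0.2},{"translation":[0,0,0.08],"twist":-0.22},{"translation":[0,0,0.1],"twist":-0.22},{"translation":[0,0,0.12],"twist":-0.22},{"translation":[0,0,0.132],"twist":-0.22},{"translation":[0,0,0.132],"twist":-0.22}]' 0
python3 -m jog '[{"translation":[0,0,0],"twist":0},{"translation":[0,0,0],"twist":0},{"translation":[0,0,0],"twist":0},{"translation":[0,0,0],"twist":0},{"translation":[0,0,0],"twist":0}]' 1
```

```text
t: 5.52
position: [0.5968, -0.0985, 0.0759]
orientation: [0.642, 0.766, -0.001, -0.001]
wrist_force: [-0.6, 0.8, -0.1]
finger_gap: 0.0858
grasp_force: 0.0
t: 6.15
position: [0.5973, -0.0989, 0.079]
orientation: [0.643, 0.766, -0.0, 0.0]
wrist_force: [-4.8, 0.6, 10.7]
finger_gap: 0.0601
grasp_force: 62.5
```

```bash
python3 -m jog '[{"translation":[0,0,0],"twist":0.07},{"translation":[0,0,0],"twist":0.14},{"translation":[0,0,0],"twist":0.21},{"translation":[0,0,0],"twist":0.28},{"translation":[0,0,0],"twist":0.35},{"translation":[0,0,0],"twist":0.42},{"translation":[0,0,0],"twist":0.44},{"translation":[0,0,0],"twist":0.44},{"translation":[0,0,0],"twist":0.44}]'
python3 - <<'E'
from h import *
from rig import imaging
p0=np.array([.5993,-.092,.1415]); az=np.radians(79.4); n=np.array([.5*np.cos(az),.5*np.sin(az),.866])
ringang(load("wrist"),(236,150,290,200),p0,n); ringang(load("wrist3"),(222,150,295,222),p0,n)
for nm in("wrist","scene"):
    c=imaging.read_camera(nm); np.savez(nm+"5.npz",**c)
    u,v,z=c["camera_matrix"]@(c["R"]@p0+c["t"]); u,v=int(u/z),int(v/z); r=int(c["camera_matrix"][0,0]*.036/z); b=(u-r,max(v-r,0),u+r,v+r); print(nm,b)
    try: ringang(c,b,p0,n)
    except Exception as e: print(e)
    x=c["pixels"][b[1]:b[3],b[0]:b[2],::-1]; cv2.imwrite(f"pics/{nm}5.png",cv2.resize(x,(380,380),interpolation=cv2.INTER_CUBIC))
cv2.imwrite("pics/p5.png",np.hstack([cv2.imread(f"pics/{q}5.png") for q in("wrist","scene")]))
E
```

```text
t: 7.28
position: [0.598, -0.0993, 0.0791]
orientation: [0.863, 0.505, 0.0, 0.002]
wrist_force: [-12.8, 0.2, 5.7]
finger_gap: 0.0584
grasp_force: 100.2
orange r 0.0253 ang -1.167  green r 0.0162 ang -0.007  vs up
orange r 0.025 ang -1.162  green r 0.0161 ang -0.005  vs up
wrist (169, 178, 329, 338)
orange r 0.0248 ang -0.708  green r 0.0161 ang -0.016  vs up
scene (251, 159, 279, 187)
orange r 0.021 ang -0.734  green r 0.0158 ang 0.177  vs up
```

View pics/p5.png

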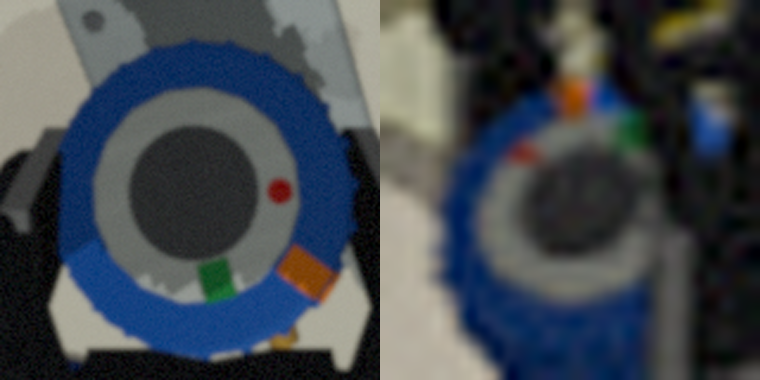

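Both views show the index moved from -1.165 to -0.71 rad (wrist crop: orange at (308,273), green at (216,280); the red dot is fixed). The ring turned about 0.66 of the twist. Next: regrip and turn again.

```bash
python3 -m jog '[{"translation":[0,0,0],"twist":0},{"translation":[0,0,0],"twist":0},{"translation":[0,0,0],"twist":0},{"translation":[0,0,0],"twist":0},{"translation":[0,0,0],"twist":-0.11},{"translation":[0,0,0],"twist":-0.22},{"translation":[0,0,0],"twist":-0.33},{"translation":[0,0,0],"twist":-0.44},{"translation":[0,0,0],"twist":-0.46},{"translation":[0,0,0],"twist":-0.46}]' 0
python3 -m jog '[{"translation":[0,0,0],"twist":0},{"translation":[0,0,0],"twist":0},{"translation":[0,0,0],"twist":0},{"translation":[0,0,0],"twist":0},{"translation":[0,0,0],"twist":0},{"translation":[0,0,0],"twist":0.07},{"translation":[0,0,0],"twist":0.14},{"translation":[0,0,0],"twist":0.21},{"translation":[0,0,0],"twist":0.28},{"translation":[0,0,0],"twist":0.35},{"translation":[0,0,0],"twist":0.42},{"translation":[0,0,0],"twist":0.48},{"translation":[0,0,0],"twist":0.48},{"translation":[0,0,0],"twist":0.48}]' 1
cat > m.py <<'E'
from h import *
from rig import imaging
p0=np.array([.5993,-.092,.1415]); az=np.radians(79.4); n=np.array([.5*np.cos(az),.5*np.sin(az),.866])
c=imaging.read_camera("wrist"); np.savez("wl.npz",**c)
u,v,z=c["camera_matrix"]@(c["R"]@p0+c["t"]); u,v=int(u/z),int(v/z); r=int(c["camera_matrix"][0,0]*.034/z); ringang(c,(u-r,max(v-r,0),u+r,v+r),p0,n)
E
python3 m.py
```

```text
t: 8.62
position: [0.5979, -0.0987, 0.0773]
orientation: [0.632, 0.775, -0.0, -0.0]
wrist_force: [0.0, 0.6, -0.7]
finger_gap: 0.0851
grasp_force: 0.0
t: 10.38
position: [0.5984, -0.0978, 0.0797]
orientation: [0.872, 0.49, 0.001, 0.0]
wrist_force: [-8.7, 6.8, 16.8]
finger_gap: 0.0587
grasp_force: 113.6
orange r 0.0249 ang -0.157  green r 0.0161 ang -0.019  vs up
```

```bash
python3 -m jog '[{"translation":[0,0,0],"twist":0},{"translation":[0,0,0],"twist":0},{"translation":[0,0,0],"twist":0},{"translation":[0,0,0],"twist":0},{"translation":[0,0,0],"twist":-0.11},{"translation":[0,0,0],"twist":-0.22},{"translation":[0,0,0],"twist":-0.33},{"translation":[0,0,0],"twist":-0.33}]' 0
python3 m.py
python3 -m jog '[{"translation":[0,0,0],"twist":0},{"translation":[0,0,0],"twist":0},{"translation":[0,0,0],"twist":0},{"translation":[0,0,0],"twist":0},{"translation":[0,0,0],"twist":0},{"translation":[0,0,0],"twist":0.04},{"translation":[0,0,0],"twist":0.08},{"translation":[0,0,0],"twist":0.1},{"translation":[0,0,0],"twist":0.1},{"translation":[0,0,0],"twist":0.1}]' 1
python3 m.py
```

```text
t: 11.42
position: [0.5978, -0.0988, 0.0772]
orientation: [0.718, 0.696, -0.0, -0.0]
wrist_force: [-0.6, -0.2, -0.5]
finger_gap: 0.0853
grasp_force: 0.0
orange r 0.0238 ang -0.147  green r 0.0161 ang -0.004  vs up
t: 12.72
position: [0.5973, -0.1001, 0.0771]
orientation: [0.771, 0.637, -0.001, 0.001]
wrist_force: [-3.8, -5.2, -2.3]
finger_gap: 0.0585
grasp_force: 70.0
orange r 0.024 ang -0.035  green r 0.016 ang -0.005  vs up
```

```bash
python3 -m jog '[{"translation":[0,0,0],"twist":0.015},{"translation":[0,0,0],"twist":0.03},{"translation":[0,0,0],"twist":0.03},{"translation":[0,0,0],"twist":0.03},{"translation":[0,0,0],"twist":0.03}]'
python3 m.py
python3 -m jog '[{"translation":[0,0,0],"twist":0},{"translation":[0,0,0],"twist":0},{"translation":[0,0,0],"twist":0},{"translation":[0,0,0],"twist":0},{"translation":[0,0,0],"twist":0}]' 0
python3 m.py; python3 -c "
from h import *
c=load('wl'); v,u=np.nonzero(box(c,mask(c,100,125,90,40),120,150,400,384)); print(u.min(),u.max(),v.min(),v.max()); cv2.imwrite('pics/wl.png',cv2.resize(c['pixels'][150:370,150:370,::-1],(500,500),interpolation=cv2.INTER_CUBIC))"
```

```text
t: 13.4
position: [0.5972, -0.1003, 0.0769]
orientation: [0.785, 0.619, -0.001, 0.001]
wrist_force: [-4.1, -6.1, -5.3]
finger_gap: 0.0584
grasp_force: 70.5
orange r 0.0235 ang -0.014  green r 0.0159 ang -0.007  vs up
t: 14.08
position: [0.5979, -0.0986, 0.0774]
orientation: [0.785, 0.62, 0.0, 0.0]
wrist_force: [0.5, -0.0, 0.0]
finger_gap: 0.0853
grasp_force: 0.0
orange r 0.0232 ang -0.016  green r 0.0162 ang -0.007  vs up
191 320 196 329
```

View pics/wl.png

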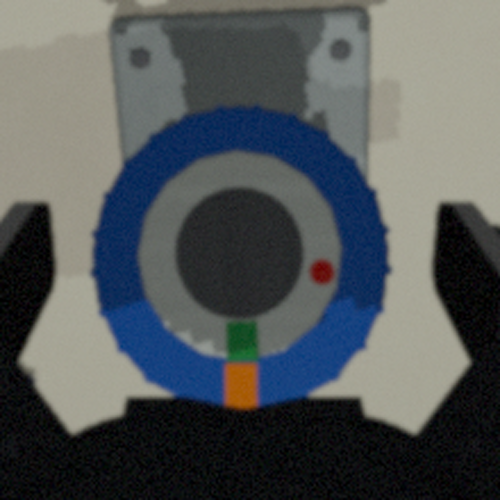

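The orange index sits in line with the green mark (crop (240,385) against (242,340)), within about 0.01 rad, and the ring is released. Now I'll rise and hover over the gauge.

```bash
python3 -m jog '[{"translation":[0,0,-0.05],"twist":0},{"translation":[0,0,-0.1],"twist":0},{"translation":[0,0,-0.15],"twist":0},{"translation":[0.06,-0.012,-0.16],"twist":0},{"translation":[0.12,-0.025,-0.16],"twist":0},{"translation":[0.18,-0.037,-0.16],"twist":0},{"translation":[0.239,-0.05,-0.16],"twist":0},{"translation":[0.239,-0.05,-0.16],"twist":0},{"translation":[0.239,-0.05,-0.16],"twist":0}]' 0
python3 - <<'E'
from h import *
from rig import imaging,sensors
s=sensors.observe(); print(s["position"],s["orientation"],s["qpos"])
c=imaging.read_camera("wrist"); np.savez("wg.npz",**c); cv2.imwrite("pics/wg.png",c["pixels"][:,:,::-1])
r=mask(c,0,8,130,60)|mask(c,172,180,130,60); P=pts(c,r); k=(P[:,2]>.03)&(P[:,2]<.1)&(P[:,1]>.08); print("red",P[k].round(4)[::max(1,k.sum()//15)].tolist())
g=mask(c,45,85,80,40); P=pts(c,g); k=(P[:,2]>.035)&(P[:,2]<.06)&(P[:,1]>.08); print("green",k.sum(),P[k].mean(0).round(4))
P=pts(c,np.ones((384,512),bool)); k=(abs(P[:,0]-.61)<.08)&(abs(P[:,1]-.145)<.08)
Q=P[k&(P[:,2]>.041)&(P[:,2]<.051)]; e=cv2.minEnclosingCircle(Q[:,:2].astype(np.float32)); print("dial",len(Q),e)
Q=P[k&(P[:,2]>.076)&(P[:,2]<.09)]; a=cv2.minAreaRect((Q[:,:2]*1000).astype(np.float32)); print("bar",len(Q),a,Q.mean(0).round(4))
Q=P[k&(P[:,2]>.005)&(P[:,2]<.02)]; print("base",len(Q),cv2.minAreaRect((Q[:,:2]*1000).astype(np.float32)))
E
```

```text
t: 15.25
position: [0.6045, 0.1455, 0.2372]
orientation: [0.785, 0.62, -0.0, 0.0]
wrist_force: [-0.7, -1.0, 0.1]
finger_gap: 0.0851
grasp_force: 0.0
[0.60446455 0.14553894 0.23716586] [ 7.84513966e-01  6.20111086e-01 -2.63830714e-04  8.96805889e-05] [ 2.36485296e-01  4.03979868e-01  3.24191344e-01  1.49141174e+00
 -3.83969963e-04  2.04030938e+00]
red [[0.6303, 0.155, 0.0501], [0.6191, 0.1458, 0.0829], [0.6188, 0.1449, 0.084], [0.6174, 0.1438, 0.0834], [0.6209, 0.1424, 0.0808], [0.6171, 0.1424, 0.0824], [0.6134, 0.1421, 0.0827], [0.6169, 0.1417, 0.0846], [0.6143, 0.1409, 0.0835], [0.6178, 0.1399, 0.0827], [0.614, 0.1394, 0.0825], [0.6102, 0.1392, 0.0829], [0.6137, 0.1385, 0.0834], [0.61, 0.1381, 0.0836], [0.6135, 0.1372, 0.0831], [0.6097, 0.1368, 0.0828], [0.6132, 0.1357, 0.0819], [0.6106, 0.1353, 0.0828], [0.6091, 0.1345, 0.0833], [0.6088, 0.133, 0.0823]]
green 0 [nan nan nan]
dial 3160 ((0.6055998802185059, 0.1328965127468109), 0.04601472616195679)
bar 323 ((605.7864379882812, 132.89224243164062), (39.939781188964844, 12.18765926361084), 42.28874206542969) [0.606  0.1339 0.0822]
base 1421 ((605.7703247070312, 132.86557006835938), (104.0650863647461, 104.31397247314453), 3.6135756969451904)<stdin>:6: RuntimeWarning: Mean of empty slice.
  ret = um.true_divide(
```

View pics/wg.png

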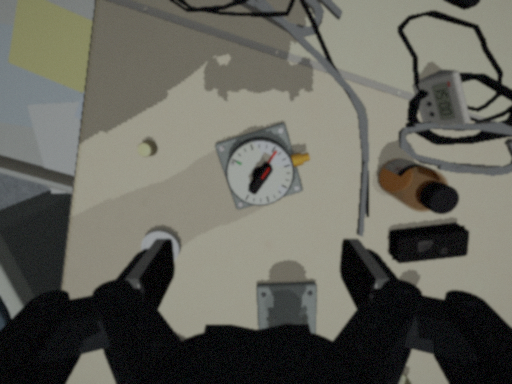

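Wrist view: gauge dial at (259,171), pointer tip at (275,150), zero mark at (237,162). Dial, bar and base all centre on (0.606,0.133), and the bar measures 39.9 x 12.2 mm at azimuth 42.3°. Zero is at azimuth about 138°, so about 96° anticlockwise to go. Next I'll descend across the bar and grip.

```bash
python3 -m jog '[{"translation":[-0.012,0.004,0.03],"twist":0.1},{"translation":[-0.012,0.004,0.06],"twist":0.2},{"translation":[-0.012,0.004,0.1],"twist":0.3},{"translation":[-0.012,0.004,0.13],"twist":0.382},{"translation":[-0.012,0.004,0.16],"twist":0.382},{"translation":[-0.012,0.004,0.185],"twist":0.382},{"translation":[-0.012,0.004,0.2],"twist":0.382},{"translation":[-0.012,0.004,0.213],"twist":0.382},{"translation":[-0.012,0.004,0.213],"twist":0.382}]' 0
python3 -m jog '[{"translation":[0,0,0],"twist":0},{"translation":[0,0,0],"twist":0},{"translation":[0,0,0],"twist":0},{"translation":[0,0,0],"twist":0},{"translation":[0,0,0],"twist":0},{"translation":[0,0,0],"twist":0},{"translation":[0,0,0],"twist":0}]' 1
python3 - <<'E'
from h import *
c=load("wg"); g=box(c,mask(c,40,90,50,40),225,140,290,205); print(g.sum())
if g.any(): p=ray(c,*cen(g),.046)-[.6057,.1329,.046]; print(p.round(4),np.degrees(np.arctan2(p[1],p[0])))
E
```

```text
t: 16.42
position: [0.6054, 0.1323, 0.0238]
orientation: [0.933, 0.36, -0.001, -0.0]
wrist_force: [0.9, -0.2, 0.1]
finger_gap: 0.0858
grasp_force: 0.0
t: 17.3
position: [0.6057, 0.1331, 0.0247]
orientation: [0.933, 0.36, 0.0, -0.0]
wrist_force: [-2.1, 1.4, 6.1]
finger_gap: 0.011
grasp_force: 59.8
6
[-0.0233  0.0199 -0.    ] 139.52376313336143
```

```bash
python3 -m jog '[{"translation":[0,0,0],"twist":-0.09},{"translation":[0,0,0],"twist":-0.18},{"translation":[0,0,0],"twist":-0.27},{"translation":[0,0,0],"twist":-0.36},{"translation":[0,0,0],"twist":-0.45},{"translation":[0,0,0],"twist":-0.54},{"translation":[0,0,0],"twist":-0.63},{"translation":[0,0,0],"twist":-0.72},{"translation":[0,0,0],"twist":-0.81},{"translation":[0,0,0],"twist":-0.9},{"translation":[0,0,0],"twist":-0.98},{"translation":[0,0,0],"twist":-0.98},{"translation":[0,0,0],"twist":-0.98}]'
python3 -m jog '[{"translation":[0,0,0],"twist":-0.03},{"translation":[0,0,0],"twist":-0.06},{"translation":[0,0,0],"twist":-0.08},{"translation":[0,0,0],"twist":-0.08}]'
python3 -c "
from rig import sensors
s=sensors.observe();print(s['moment'],s['wrist_force'],s['orientation'])"
```

```text
t: 18.92
position: [0.6049, 0.1332, 0.0247]
orientation: [0.419, 0.908, 0.0, -0.001]
wrist_force: [-5.4, 1.7, 6.4]
finger_gap: 0.0109
grasp_force: 60.3
t: 19.42
position: [0.6049, 0.1332, 0.0247]
orientation: [0.361, 0.933, 0.0, -0.001]
wrist_force: [-5.6, 1.6, 8.4]
finger_gap: 0.0108
grasp_force: 60.3
[0.38144142 1.01739942 0.0631823 ] [-5.5622872   1.59146521  8.44560829] [ 3.61086265e-01  9.32532203e-01  8.42844094e-05 -6.26083529e-04]
```

```bash
python3 -m jog '[{"translation":[0,0,0],"twist":-0.01},{"translation":[0,0,0],"twist":-0.02},{"translation":[0,0,0],"twist":-0.02}]' | sed -n 3p
python3 -c "
from rig import sensors
s=sensors.observe();print(s['moment'])"
python3 -m jog '[{"translation":[0,0,0],"twist":-0.01},{"translation":[0,0,0],"twist":-0.02},{"translation":[0,0,0],"twist":-0.02}]' | sed -n 3p
python3 -c "
from rig import sensors
s=sensors.observe();print(s['moment'])"
```

```text
orientation: [0.347, 0.938, 0.0, -0.001]
[ 0.46054009  1.07011714 -0.32084081]
orientation: [0.332, 0.943, 0.0, -0.001]
[ 0.56286549  1.11817722 -1.03494708]
```

The moment jumps to -1.0 N m against the stop. I'll relax that twist, let go, rise and check.

```bash
python3 -m jog '[{"translation":[0,0,0],"twist":0.02},{"translation":[0,0,0],"twist":0.02}]' | sed -n 3p
python3 -m jog '[{"translation":[0,0,0],"twist":0},{"translation":[0,0,0],"twist":0},{"translation":[0,0,0],"twist":0},{"translation":[0,0,0],"twist":0},{"translation":[0,0,0],"twist":0},{"translation":[0,0,-0.03],"twist":0},{"translation":[0,0,-0.07],"twist":0},{"translation":[0,0,-0.12],"twist":0},{"translation":[0,0,-0.18],"twist":0},{"translation":[0,0,-0.22],"twist":0},{"translation":[0,0,-0.22],"twist":0}]' 0
python3 - <<'E'
from h import *
from rig import imaging
c=imaging.read_camera("wrist"); np.savez("wf.npz",**c)
P=pts(c,np.ones((384,512),bool)); k=(abs(P[:,0]-.606)<.08)&(abs(P[:,1]-.133)<.08)
Q=P[k&(P[:,2]>.076)&(P[:,2]<.09)]; print("bar",cv2.minAreaRect((Q[:,:2]*1000).astype(np.float32)))
u,v,z=c["camera_matrix"]@(c["R"]@[.6057,.1329,.046]+c["t"]); u,v=int(u/z),int(v/z)
a=cv2.resize(c["pixels"][v-45:v+45,u-45:u+45],(400,400),interpolation=cv2.INTER_CUBIC)
s=imaging.read_camera("scene"); b=cv2.resize(s["pixels"][140:300,150:350],(400,320)); b=np.vstack([b,np.zeros((80,400,3),np.uint8)])
cv2.imwrite("pics/final.png",np.hstack([a,b])[:,:,::-1])
p0=np.array([.5993,-.092,.1415]); az=np.radians(79.4); n=np.array([.5*np.cos(az),.5*np.sin(az),.866])
u,v,z=s["camera_matrix"]@(s["R"]@p0+s["t"]);print(u/z,v/z)
E
```

```text
orientation: [0.347, 0.938, 0.0, -0.001]
t: 21.8
position: [0.6073, 0.1331, 0.2479]
orientation: [0.347, 0.938, 0.002, 0.003]
wrist_force: [0.5, -0.3, -0.6]
finger_gap: 0.0853
grasp_force: 0.0
bar ((605.0673217773438, 132.5858154296875), (11.258851051330566, 38.82515335083008), 49.58605194091797)
265.1791844050078 173.18277908117983
```

View pics/final.png

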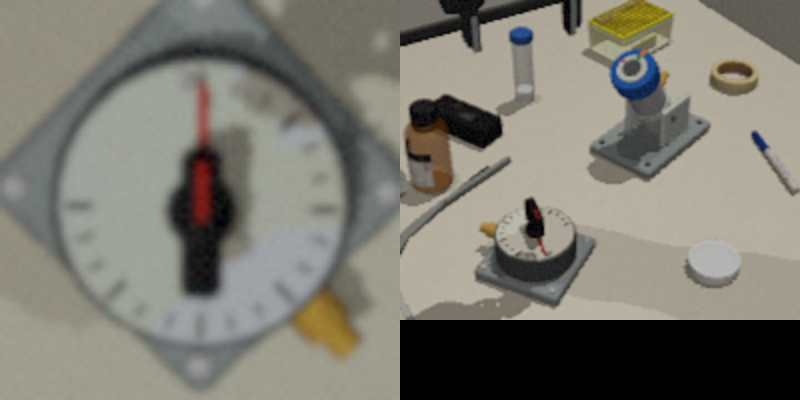

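Final view: the pointer points straight at the zero mark (left crop (203,85)) and covers it. The bar lies at azimuth 139.6° against the mark's measured 138–139.5°. The ring is in place and the bystanders are where they stood.

```bash
python3 -c "
from rig import workorder
print(workorder.hand_in())"
```

```text
the job is handed in; nothing more can be done
None
```

Job handed in at about 22 s: the orange index measured within about 0.01 rad of the green mark, the reset knob was turned back to its zero stop and released, and the bystanders in the final view hadn't moved; a first grip, caused by a 30 mm error in the stated fingertip position, closed on the ring's face without turning it.

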